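# Release a jam jar down the gravity rack and catch it softly

### The job

Press the black pad all the way down so that the gate lets the lying jam jar roll down the rack; while it rolls, push the wooden paddle downhill so that the catch slide is already running at about the jar's speed when the jar reaches its sprung buffer, because glass meeting a standing slide is a slam. Then brake the slide so that the jar comes to rest against the buffer in the middle of the pick-up bay (the gap in the far side guide), let go and back away. Never touch the jar, let it run off the lower end of the runners, or move the two spare jars beside the rack.

Things in the scene. Friction and masses are not known exactly. Their poses are not given: they have to be found in the camera images.
- rack: Fixed wooden jar rack, 275 (its x) by 780 mm (its y); origin on the table near its middle, z up, +x away from the robot, downhill -y. Two steel runners at x = +-30 mm carry the jar, tops 85 mm above the table at y = 0, slope 0.027 down towards -y. They end open at y = -215 mm: past it a jar falls. Side guides at x = +-60 mm, tops 22 mm above the runners.
- jar: Closed jam jar, dark glass, brass lid: cylinder 68 mm in diameter, 100 mm long, about 0.35 kg, lying across the rack (axis along rack x). Origin at its centre. Waits against the gate at rack y = 292 mm; released, it rolls to -y at about 0.12 m/s2 (0.10 to 0.14, rolling resistance varies): 0.24 m/s after 250 mm, 2 s after release. Its rotation turns as it rolls.
- release (a joint): Vertical travel of the release bar, m: 0 as found (gate up), grows downward to its stop at 0.032. One stiff piece joins the black press pad to the gate plate at rack y = 260 mm; from 0.025 on the gate is below the runners and the jar starts. Needs 2 to 4 N, stays where it is left.
- press_pad (a point): Middle of the top of the black press pad (44 x 44 mm), beside the rack on the robot's side (rack x = -105 mm, y = 50 mm), 125 mm above the table as found and 93 mm when fully pressed. Moves with the release bar.
- slide (a joint): Travel of the catch slide, m, along the rack to -y (downhill): range 0 to 0.30, found at 0 to 0.03. Slide 0.3 kg, rail friction about 2.5 N: it stays where left and does not coast. At slide 0 the free buffer's face is at rack y = 10 mm, 248 mm of free rolling from the waiting jar; each 1 mm of travel carries it 1 mm downhill.
- paddle (a point): Middle (120 mm above the table at slide 0) of the uphill face of the slide's wooden paddle, an upright board 44 (rack x) by 12 mm (rack y), from 74 to 140 mm above the table, at rack x = -105 mm, downhill of and in line with the press pad; the face is at rack y = -44 mm at slide 0. Moves with the slide. Push it with closed fingers or pinch it from above.
- buffer (a joint): Compression of the sprung, slick plastic buffer plate on the catch slide, m: 0 free, grows as the jar presses it downhill; spring 45 N/m, damper 1 N s/m, bottoms at 0.035. A resting jar compresses it by up to 0.005; beyond 0.012 is a slam (a jar meeting a standing slide gives about 0.02 and bounces back).
- buffer_face (a point): Centre of the uphill face of the buffer plate (85 mm wide, 44 mm high), 34 mm above the runners, at the height of the jar's centre. Moves with the slide and buffer. When touching, the jar's centre is 34 mm uphill of it.
- bay (a point): Middle of the pick-up bay, at the height of a jar's centre: rack x = 0, y = -136 mm. The far side guide (rack +x) has a gap from y = -186 to -86 mm here. The jar's centre must come to rest within 40 mm of this point along the rack. With the jar touching, this is slide about 0.18.
- spare_a: Spare jam jar standing on the rack's base board beyond the far guide, 60 mm in diameter, 85 mm tall; leave alone. Origin under its middle.
- spare_b: Second spare jam jar, the same, standing beside it; leave alone.
Things that resemble listed ones, but are neither listed nor needed, are in the scene too. Leave any green or red look-alike of the jar alone.

How it is judged:
By the outcome, as a careful person would: the job done as asked, in the order asked, and still so for the second after the job is handed in, with the robot touching nothing.
It also fails if it takes over 32 s, if anything falls off the work surface, if the arm or the gripper's body presses on something with over 40 N, if the wrist force passes 120 N, or if a joint passes its speed limit or range.

### The arm

A 6-joint arm with a two-finger parallel gripper is mounted at the origin on the work surface. World frame = base frame: x ahead of the robot, y to its left, z up, the work surface at z = 0. Lengths are in m, angles in rad, forces in N, time in s.
With the tool pointing down it reaches from about 0.375 to 0.975 m from the base axis. Payload 3.8 kg.
Tool frame: the origin (TCP) lies at the very end of the fingers, on their centre line; the grasp point (between the pads) lies 19 mm behind it; z points along the fingers, y is the line along which they close (so a half turn about z gives the same grasp; the last joint's range is limited). The gripper opens to 85 mm and grips with 20 to 120 N. Pads are 22 mm wide; open, the fingers measure 114 mm over their backs; the gripper's body (76 mm by 85 mm) begins 54 mm behind the grasp point. The pads swing forward as they close: fully open they stand 13 mm farther back than shut.
Start: joints at [-1.251, 0.264, 1.604, -0, 1.274, -0.037], TCP at [0.236, -0.632, 0.231] pointing down, gripper open.
Joint ranges: [-2.63, 2.63], [-0.94, 2.18], [0.31, 2.57], [-1.31, 4.45], [0, 2.66], [-2.55, 2.55]. Speed limits (rad/s): [2.57, 2.57, 3.14, 3.14, 3.14, 3.14].

### API

Orientations are given as a rotation vector (axis times angle).
In Python, from workcell import bot, vision gives the robot as it stands. The module is installed in compiled form; this text tells all that it offers.
- The arm moves only by the tool play_rows, never from a script. Its argument "moves" is a list that holds one entry, the list of rows, each a list of 7 numbers: the turn, a rotation vector about the tool's x, y, z as a fraction of full scale, then the shift along the tool's x, y, z as a fraction of full scale, then the finger opening in mm, from 0 to 85.4. In form: [[[ax, ay, az, x, y, z, jaw], ...]]. A call has 1 to 5 rows; each row shifts and turns the commanded pose from where the row before left it, along the tool's axes as they then stand; what a row does not reach is not made up. Full scale, the value 1, is 0.1 m for a shift and 0.5 rad for a turn. A row lasts 1/12 s, in which the tool goes at most 41.7 mm and 7.16 degrees, less where a joint would pass 70% of its speed; a pose out of reach is approached as far as the arm can. A call with a number of a shift or a turn outside -1 to 1 is refused whole. A call with a gripper value outside its range is refused whole. The fingers move at their own pace and stop on an object; "newtons" is the grip in N (left out, the last holds). Time passes only in rows, so rows that do not move let the fingers close. It gives the time, the measured TCP pose, the force, the opening and the grip force at its end, in the units of the state.
- bot.read_state(): the state, without advancing time (a new reading comes with each control period).
- vision.read_camera(name): name is "side" or "top" or "wrist"; returns a dict with "image" (480x640x3 uint8, red, green, blue), "depth" (480x640 float32, m along the optical axis (not along the pixel's ray), 0 where there is no reading), "K" (3x3 intrinsics, pixels), "dist" ([k1, k2, p1, p2, k3] as OpenCV has them; the pictures are not rectified), "R" (3x3) and "t" (3): a world point X has camera coordinates R X + t. Camera axes: x right, y down, z forward; pixel columns grow to the right and rows downward; lengths in m; the calibration is good to about 2 mm. A picture is of the moment at which its call begins.
- bot.finish_job(): hands the job in; it is judged then, once.
The state is a dict: "time": time; "q": joint angles; "joint_vel": joint speeds; "joint_torque": joint torques, N m; "tool_pos": TCP position; "tcp_rot": TCP orientation; "wrist_force": force on the tool from outside, world axes, zero at the start; "torque": the same for the moment, N m; "width": opening from 0.0 (shut) to 1.0 (fully open); "grip_force": force on a finger pad.
Only numpy, scipy, OpenCV 4.12 (cv2) and the standard library are available. Lean on these libraries where they do the work, as an engineer would, in place of code of your own. Each camera call takes 0.05 s, during which the arm holds its last target. There are 200 camera calls.

## Working session

There is one attempt and no reset: what is moved stays moved. The work goes in short steps, Python scripts to look and compute and a tool call to move; the robot and the scene stay as the last step left them, time stands still between calls to the robot, and variables do not carry over. Pictures are saved under pics/ and viewed, at most 10 in all, crops included, and the job is handed in when it is done.

Besides the shell and the picture viewer there is one more tool, called after ">>>" as name(argument=value, ...) on one line, values as JSON. play_rows: Moves the arm, as the interface text tells. Its arguments: {"type":"object","properties":{"moves":{"type":"array","items":{"type":"array","items":{"type":"array","items":{"type":"number"}}}},"newtons":{"type":"number"}},"required":["moves"]}

```bash
mkdir -p pics
python3 - <<'E'
from workcell import bot, vision
import cv2
print(bot.read_state())
for n in ("side","top"):
    c=vision.read_camera(n); cv2.imwrite(f"pics/{n}0.png",c["image"][:,:,::-1]); print(n,c["K"].tolist(),c["dist"],c["R"].tolist(),c["t"])
E
```

```text
{'time': 0.0, 'q': array([-1.25087794e+00,  2.64781933e-01,  1.60539016e+00,  3.82667642e-05,
        1.27369208e+00, -3.68856591e-02]), 'joint_vel': array([ 0.00014847,  0.00110006, -0.00147933, -0.00164095, -0.00227135,
       -0.00012321]), 'joint_torque': array([ 2.82796361e-05, -5.15106583e+01, -3.67312324e+01, -4.79464179e-04,
        1.28887669e-02,  1.31966723e-05]), 'tool_pos': array([ 0.23555235, -0.63178014,  0.2299339 ]), 'tcp_rot': array([-3.08951583e+00, -5.57080831e-01,  4.46060437e-04]), 'wrist_force': array([ 0.51624427, -0.63684257,  0.28050003]), 'torque': array([0.02428492, 0.00180568, 0.03365894]), 'grip_force': 0.0, 'width': 1.0026888831188128}
side [[594.6247737166634, 0.0, 322.18756953984064], [0.0, 594.6247737166634, 235.21918106394133], [0.0, 0.0, 1.0]] [-0.08099475  0.          0.          0.          0.        ] [[-0.9702646864916291, -0.24120932726947836, -0.020112150195994855], [-0.09512900070450014, 0.4564202144551436, -0.8846643776380306], [0.22256889129495117, -0.8564453562691123, -0.4657944185505123]] [0.50949786 0.08723584 1.07292921]
top [[462.0108818056964, 0.0, 327.28008361769247], [0.0, 462.0108818056964, 237.30476288193225], [0.0, 0.0, 1.0]] [-0.10266847  0.          0.          0.          0.        ] [[-0.000935217177723508, -0.9993720458218797, 0.0354208892974374], [-0.9987962938385229, -0.000803596605569749, -0.04904403783260756], [0.049041704530544364, -0.035424119781391046, -0.9981683439953667]] [0.13968665 0.48879479 0.82750042]
```

View pics/top0.png

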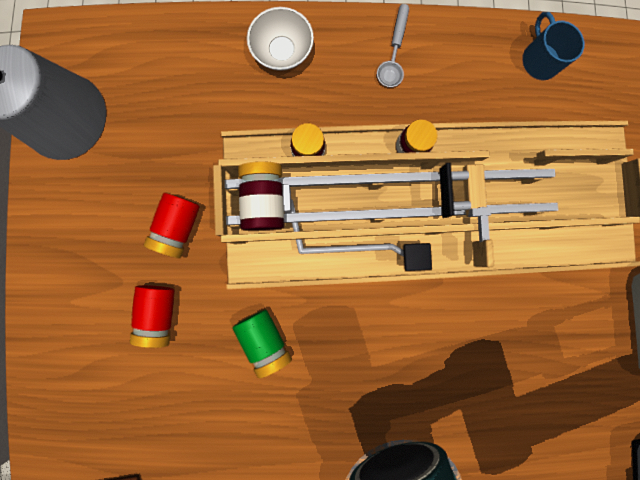

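View pics/side0.png

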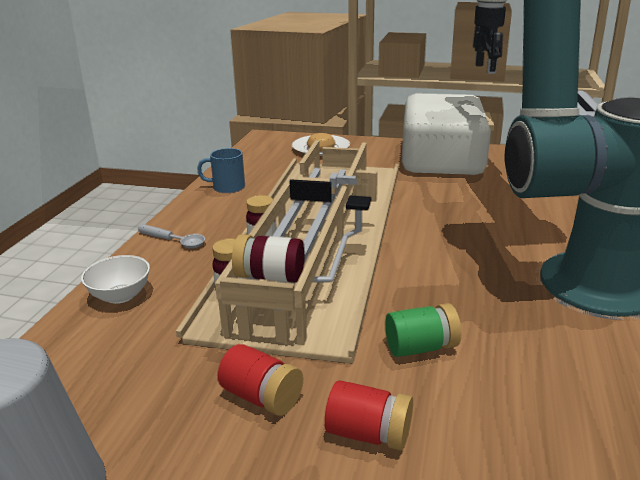

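```bash
cat > h.py <<'E'
import numpy as np, cv2
from workcell import bot, vision
def ray(c,px,z):
    "world point at height z seen at pixel(s)"
    p=cv2.undistortPoints(np.array(px,float).reshape(-1,1,2),c["K"],c["dist"]).reshape(-1,2)
    d=np.c_[p,np.ones(len(p))]@c["R"]; o=-c["R"].T@c["t"]
    return o+d*((np.broadcast_to(z,len(p))-o[2])/d[:,2])[:,None]
E
python3 - <<'E'
from h import *
c=vision.read_camera("top"); im=c["image"][:,:,::-1]
cv2.imwrite("pics/tc.png",cv2.resize(im[140:290,380:580],None,fx=4,fy=4,interpolation=cv2.INTER_CUBIC))
cv2.imwrite("pics/tl.png",cv2.resize(im[120:300,210:410],None,fx=4,fy=4,interpolation=cv2.INTER_CUBIC)[:600*2][:720][::1][:600])
print(-c["R"].T@c["t"])
E
```

```text
[0.44775503 0.1693052  0.84500937]
```

View pics/tc.png

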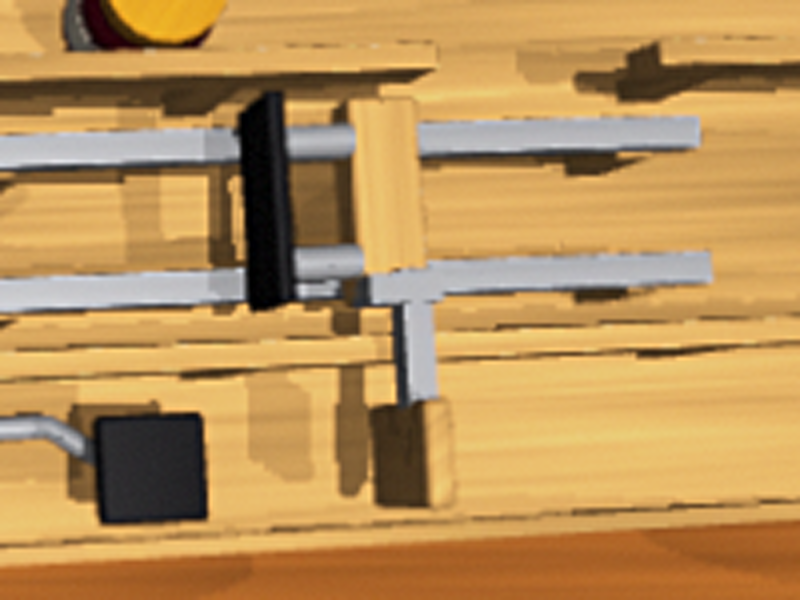

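View pics/tl.png

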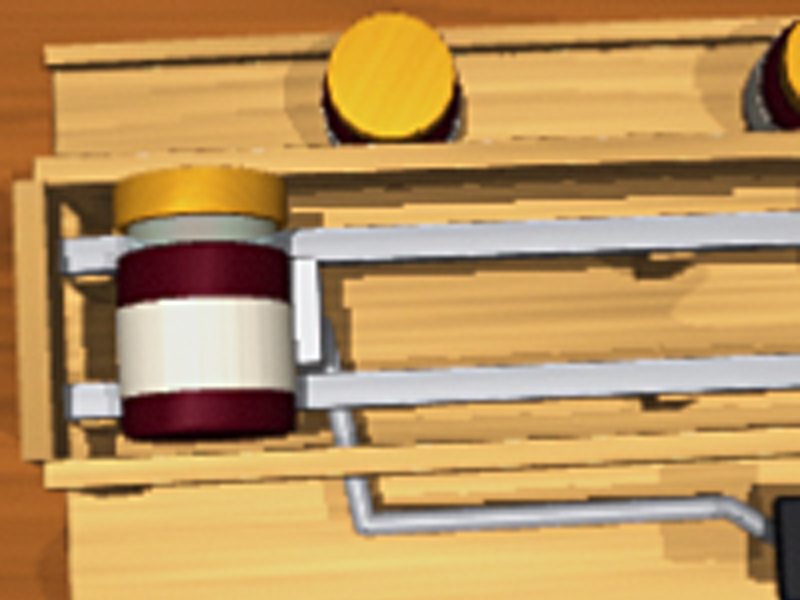

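```bash
cat >> h.py <<'E'
def inv(P,pose):
    x,y,th=pose; d=np.asarray(P)[:,:2]-[x,y]
    return np.c_[d@[np.cos(th),np.sin(th)], d@[-np.sin(th),np.cos(th)]]
E
python3 - <<'E'
from h import *
from scipy.optimize import least_squares
c=vision.read_camera("top")
px=[(418.1,257.0),(554.5,173),(557.8,206.9),(285,180.75),(287.5,217.75)]
z=[.125,.0792,.0792,.092,.092]
R=np.array([(-.105,.05),(.03,-.215),(-.03,-.215),(.03,.255),(-.03,.255)])
W=np.array([(1,1),(1,1),(1,1),(1,0),(1,0)])
P=ray(c,px,z)
f=lambda p:((inv(P,p)-R)*W).ravel()
s=least_squares(f,[.6,0,0]); print(s.x.round(4)); print((f(s.x)*1e3).round(1).reshape(-1,2))
q=ray(c,[(486.6,253.75)],.14); print("paddle",q,inv(q,s.x))
# buffer face top edge: tc (245,110)..(250,305) uphill edge, height 85-ish+34+22
q=ray(c,[(380+240/4,140+110/4),(380+255/4,140+305/4),(380+275/4,140+95/4),(380+292/4,140+300/4)],[.097,.097,.14,.14]); print("buf",inv(q,s.x).round(4))
print("pad",P[0])
i=c["image"].astype(int); m=(i.min(2)>150)&(i.max(2)-i.min(2)<40); m[:190]=0;m[230:]=0
print([ (k,m[195:220,k].sum()) for k in range(230,300,4)])
d=c["depth"]; print("depth pad",d[257,418])
E
```

```text
[ 0.5589 -0.044   0.0463]
[[ 0.4 -0.5]
 [-0.3  0.8]
 [-0.1 -0.3]
 [ 0.5 -0. ]
 [-0.6 -0. ]]
paddle [[ 0.45682656 -0.10518026  0.14      ]] [[-0.10483429 -0.05640168]]
buf [[ 0.0419 -0.0029]
 [-0.0397 -0.004 ]
 [ 0.0392 -0.0046]
 [-0.0419 -0.0061]]
pad [0.45217676 0.00059814 0.125     ]
[(230, np.int64(4)), (234, np.int64(4)), (238, np.int64(4)), (242, np.int64(22)), (246, np.int64(22)), (250, np.int64(23)), (254, np.int64(23)), (258, np.int64(22)), (262, np.int64(22)), (266, np.int64(22)), (270, np.int64(22)), (274, np.int64(22)), (278, np.int64(21)), (282, np.int64(0)), (286, np.int64(16)), (290, np.int64(6)), (294, np.int64(7)), (298, np.int64(7))]
depth pad 0.7241374
```

Run:
```python
from h import *
c=vision.read_camera("side"); d=c["depth"]
v,u=np.mgrid[85:175:2,395:500:2]; u=u.ravel();v=v.ravel(); z=d[v,u]
p=cv2.undistortPoints(np.c_[u,v].astype(float).reshape(-1,1,2),c["K"],c["dist"]).reshape(-1,2)
X=((np.c_[p,np.ones(len(p))]*z[:,None])-c["t"])@c["R"]
i=c["image"][v,u].astype(int); m=(i.min(1)>120)&(i.max(1)-i.min(1)<30)&(z>0)&(z<2)
X=X[m]; print(np.percentile(X,[1,5,50,95,99],axis=0).round(3))
```

```text
[[ 0.226 -0.711  0.056]
 [ 0.246 -0.689  0.069]
 [ 0.327 -0.466  0.142]
 [ 0.414 -0.445  0.151]
 [ 0.429 -0.441  0.152]]
```

>>> play_rows(moves=[[[0, 0, 0.21, 0, 0, 0, 0], [0, 0, 0.21, 0, 0, 0, 0], [0, 0, 0.2, 0, 0, 0, 0], [0, 0, 0, 0, -0.2, 0, 0], [0, 0, 0, 0.1, -0.4, 0, 0]]])

```text
time: 0.67
tool_pos: [0.2417, -0.5746, 0.2308]
tcp_rot: [3.139, 0.069, -0.001]
wrist_force: [0.8, 0.4, -0.3]
width: 0.298
grip_force: 0.0
```

>>> play_rows(moves=[[[0, 0, 0, 0.15, -0.37, 0, 0], [0, 0, 0, 0.15, -0.37, 0, 0], [0, 0, 0, 0.15, -0.37, 0, 0], [0, 0, 0, 0.15, -0.37, 0, 0], [0, 0, 0, 0.15, -0.37, 0, 0]]])

```text
time: 1.08
tool_pos: [0.3093, -0.3819, 0.2312]
tcp_rot: [3.141, 0.073, 0.0]
wrist_force: [0.9, -0.6, 0.9]
width: -0.001
grip_force: 0.0
```

>>> play_rows(moves=[[[0, 0, 0, 0.15, -0.37, 0, 0], [0, 0, 0, 0.15, -0.37, 0, 0], [0, 0, 0, 0.15, -0.37, 0, 0], [0, 0, 0, 0.15, -0.37, 0, 0], [0, 0, 0, 0.15, -0.37, 0, 0]]])

```text
time: 1.5
tool_pos: [0.3756, -0.1937, 0.2315]
tcp_rot: [3.14, 0.073, 0.001]
wrist_force: [0.4, 0.1, 0.3]
width: -0.001
grip_force: 0.0
```

>>> play_rows(moves=[[[0, 0, 0, 0.15, -0.37, 0, 0], [0, 0, 0, 0.15, -0.37, 0, 0], [0, 0, 0, 0.15, -0.37, 0, 0], [0, 0, 0, 0.15, -0.37, 0, 0], [0, 0, 0, 0, 0, 0, 0]]])

```text
time: 1.92
tool_pos: [0.43, -0.0386, 0.2316]
tcp_rot: [-3.137, -0.085, -0.003]
wrist_force: [-0.9, 0.1, -0.1]
width: 0.002
grip_force: 0.0
```

>>> play_rows(moves=[[[0, 0, 0, 0, 0, 0, 0], [0, 0, 0, 0, 0, 0, 0]]])

```text
time: 2.08
tool_pos: [0.4282, -0.0448, 0.2312]
tcp_rot: [3.14, 0.076, -0.001]
wrist_force: [-0.3, -0.5, -0.5]
width: -0.002
grip_force: 0.0
```

>>> play_rows(moves=[[[0, 0, 0, 0.12, -0.18, 0, 0], [0, 0, 0, 0.13, -0.18, 0.15, 0], [0, 0, 0, 0, 0, 0.35, 0], [0, 0, 0, 0, 0, 0.3, 0], [0, 0, 0, 0, 0, 0.12, 0]]])

```text
time: 2.5
tool_pos: [0.4486, -0.0093, 0.1351]
tcp_rot: [-3.141, -0.069, 0.01]
wrist_force: [-0.8, -0.0, -0.4]
width: -0.002
grip_force: 0.0
```

>>> play_rows(moves=[[[0, 0, 0, 0, 0, 0, 0], [0, 0, 0, 0, 0, 0, 0]]])

```text
time: 2.67
tool_pos: [0.4509, -0.0093, 0.1387]
tcp_rot: [3.141, 0.069, -0.003]
wrist_force: [0.0, 0.3, 0.5]
width: 0.002
grip_force: 0.0
```

```bash
cat >> h.py <<'E'
POSE=(.5589,-.044,.0463)
def jar(c):
    "rack y of jar centre from the top view's white label (column extents on rows near label)"
    i=c["image"].astype(int); m=((i.min(2)>150)&(i.max(2)-i.min(2)<40)).astype(np.uint8)
    m=cv2.morphologyEx(m,cv2.MORPH_OPEN,np.ones((15,15),np.uint8))
    m[:180]=0; m[235:]=0; n,l,s,ce=cv2.connectedComponentsWithStats(m)
    k=[j for j in range(1,n) if s[j,4]>250]
    if not k: return None
    k=max(k,key=lambda j:s[j,4]); y=.2
    for _ in range(3):
        z=.119+.027*y
        # silhouette edges at centre height: ray through edge px; bisect the tangent rays
        e=inv(ray(c,[(s[k,0]-.5,ce[k,1]),(s[k,0]+s[k,2]-.5,ce[k,1])],z),POSE)[:,1]
        o=inv([(-c["R"].T@c["t"])],POSE)[0,1]; h=(-c["R"].T@c["t"])[2]-z
        y=o+h*np.tan(np.mean(np.arctan((e-o)/h)))
    return y,s[k,:4].tolist()
E
python3 - <<'E'
from h import *
c=vision.read_camera("top"); print(jar(c),bot.read_state()["time"])
cv2.imwrite("pics/t1.png",c["image"][100:400,180:640,::-1])
s=vision.read_camera("side"); cv2.imwrite("pics/s1.png",cv2.resize(s["image"][120:320,180:440,::-1],None,fx=3,fy=3))
E
```

```text
(np.float64(0.29350132943618745), [241, 195, 39, 23]) 2.7167
```

View pics/t1.png

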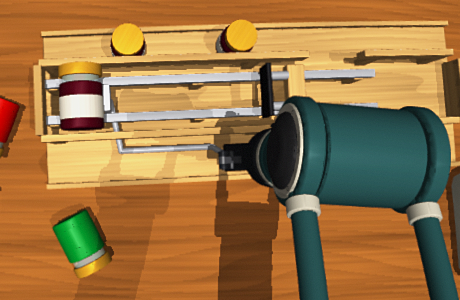

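View pics/s1.png

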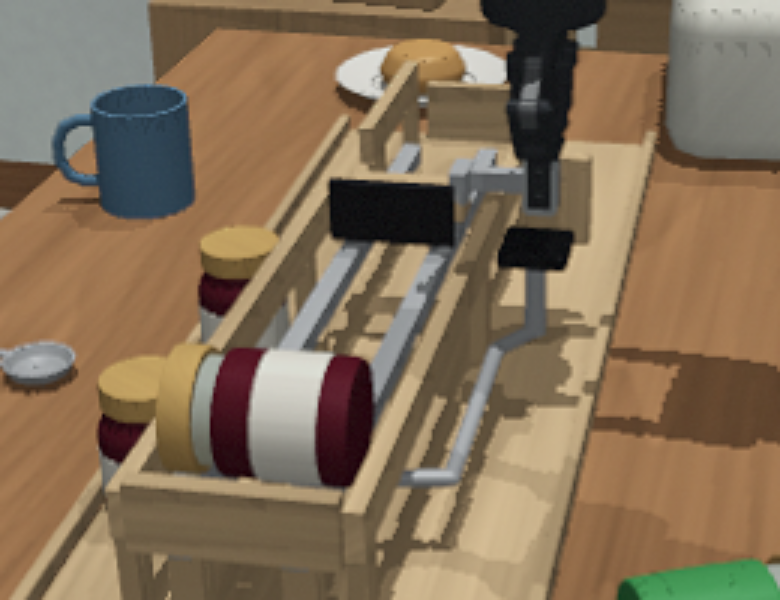

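>>> play_rows(moves=[[[0, 0, 0, 0, 0, 0.13, 0], [0, 0, 0, 0, 0, 0.13, 0], [0, 0, 0, 0, 0, 0.12, 0], [0, 0, 0, 0, 0, 0.07, 0], [0, 0, 0, 0, 0, 0.02, 0]]])

```text
time: 3.18
tool_pos: [0.4533, -0.0082, 0.0934]
tcp_rot: [3.14, 0.072, 0.005]
wrist_force: [2.2, -0.4, 2.3]
width: -0.004
grip_force: 1.1
```

>>> play_rows(moves=[[[0, 0, 0, 0, 0, 0.03, 0], [0, 0, 0, 0, 0, 0.02, 0]]])

```text
time: 3.35
tool_pos: [0.4535, -0.0082, 0.0926]
tcp_rot: [3.14, 0.073, 0.002]
wrist_force: [-16.9, -0.3, 46.1]
width: 0.001
grip_force: 23.3
```

>>> play_rows(moves=[[[0, 0, 0, 0, 0, -0.2, 0], [0, 0, 0, 0, 0.18, -0.02, 0], [0, 0, 0, 0, 0.24, 0, 0], [0, 0, 0, 0, 0.2, 0, 0], [0, 0, 0, 0, 0.08, 0, 0]]])

```text
time: 3.77
tool_pos: [0.4555, -0.0795, 0.1104]
tcp_rot: [3.14, 0.072, 0.002]
wrist_force: [0.5, 1.3, -0.3]
width: -0.0
grip_force: 0.0
```

```bash
cat > look.py <<'E'
from h import *
import sys, os, json
D=json.load(open("d.json")) if os.path.exists("d.json") else []
for _ in range(int(sys.argv[1])):
    t=bot.read_state()["time"]; r=jar(vision.read_camera("top"))
    if r: D.append((t,r[0]-.0015)); 
json.dump(D,open("d.json","w")); A=np.array(D)
s=bot.read_state(); p=inv([s["tool_pos"]],POSE)[0]
print("t",s["time"],"tcp rack",p.round(4),"z",s["tool_pos"][2].round(4),"f",s["wrist_force"].round(1))
x=.292-A[:,1]
if len(A)>3:
    from scipy.optimize import curve_fit
    f=lambda t,a,t0:a/2*np.maximum(t-t0,0)**2
    (a,t0),cv=curve_fit(f,A[:,0],x,[.12,3.02]); print("a,t0",a.round(4),t0.round(3),np.sqrt(np.diag(cv)).round(4))
print(np.c_[A[:,0],x*1e3].round(2)[-8:].tolist())
E
python3 look.py 3
```

```text
t 3.9167 tcp rack [-0.1054 -0.0289] z 0.1096 f [ 0.5  0.  -0.9]
[[3.77, 34.22], [3.82, 38.88], [3.87, 42.78]]
```

>>> play_rows(moves=[[[0, 0, 0, 0, 0.05, 0, 0], [0, 0, 0, 0, 0.04, 0, 0]]])

```text
time: 4.08
tool_pos: [0.4552, -0.0861, 0.1091]
tcp_rot: [-3.14, -0.075, 0.001]
wrist_force: [-0.3, -0.4, 0.3]
width: -0.001
grip_force: 0.0
```

```bash
python3 look.py 6
```

```text
t 4.3833 tcp rack [-0.1053 -0.0374] z 0.1092 f [ 0.4 -0.3  0.2]
a,t0 0.0792 2.829 [0.0014 0.012 ]
[[3.82, 38.88], [3.87, 42.78], [4.08, 62.28], [4.13, 66.97], [4.18, 73.23], [4.23, 77.91], [4.28, 84.19], [4.33, 88.9]]
```

```bash
python3 look.py 6; python3 -c "
import json,numpy as np
A=np.array(json.load(open('d.json')));t=A[:,0]-4.6;print(np.polyfit(t,(.292-A[:,1])*1e3,2), np.polyfit(t[-6:],(.292-A[-6:,1])*1e3,1))"
```

```text
t 4.6833 tcp rack [-0.1053 -0.0377] z 0.1093 f [ 0.2 -0.1  0.4]
a,t0 0.076 2.804 [0.0008 0.0085]
[[4.28, 84.19], [4.33, 88.9], [4.38, 95.17], [4.43, 101.44], [4.48, 106.94], [4.53, 113.24], [4.58, 120.33], [4.63, 126.65]]
[ 32.52489044 132.38059696 122.24653515] [125.94163317 122.17591995]
```

```bash
python3 look.py 6; python3 -c "
import json,numpy as np
A=np.array(json.load(open('d.json')));t=A[:,0]-4.9;print(np.polyfit(t,(.292-A[:,1])*1e3,2), np.polyfit(t[-12:],(.292-A[-12:,1])*1e3,2),np.polyfit(t[-6:],(.292-A[-6:,1])*1e3,1))"
```

```text
t 4.9833 tcp rack [-0.1053 -0.0378] z 0.1093 f [ 0.5 -0.2  0.7]
a,t0 0.0716 2.759 [0.0009 0.012 ]
[[4.58, 120.33], [4.63, 126.65], [4.68, 132.97], [4.73, 140.08], [4.78, 147.21], [4.83, 152.77], [4.88, 159.95], [4.93, 167.11]]
[ 28.18803738 145.56328962 162.91519764] [ 15.3233108  138.47594943 162.43948303] [134.79055763 162.37626961]
```

Run:
```python
from h import *
import json
t=bot.read_state()["time"]; c=vision.read_camera("top"); r=jar(c); print(t,r)
D=json.load(open("d.json")); D.append((t,r[0]-.0015)); json.dump(D,open("d.json","w"))
np.savez("c.npz",im=c["image"],d=c["depth"])
cv2.imwrite("pics/t2.png",cv2.resize(c["image"][140:290,310:510,::-1],None,fx=4,fy=4))
# independent: depth bump along label row, gate etc
row=int(r[1][1]+r[1][3]/2); d=c["depth"][row-3:row+4]; dd=np.median(d,0); print(row,dd[r[1][0]-6:r[1][0]+r[1][2]+6].round(3).tolist())
```

```text
4.9833 (np.float64(0.11842349334009744), [354, 190, 36, 23])
201 [0.8370000123977661, 0.8370000123977661, 0.7239999771118164, 0.7179999947547913, 0.7149999737739563, 0.7129999995231628, 0.7099999785423279, 0.7099999785423279, 0.7059999704360962, 0.7049999833106995, 0.7039999961853027, 0.7020000219345093, 0.7009999752044678, 0.7009999752044678, 0.6990000009536743, 0.6990000009536743, 0.6980000138282776, 0.6980000138282776, 0.6959999799728394, 0.6970000267028809, 0.6959999799728394, 0.6959999799728394, 0.6949999928474426, 0.6949999928474426, 0.6949999928474426, 0.6959999799728394, 0.6949999928474426, 0.6949999928474426, 0.6949999928474426, 0.6949999928474426, 0.6959999799728394, 0.6959999799728394, 0.6970000267028809, 0.6970000267028809, 0.6980000138282776, 0.6980000138282776, 0.7009999752044678, 0.699999988079071, 0.7020000219345093, 0.703000009059906, 0.703000009059906, 0.7049999833106995, 0.7089999914169312, 0.7110000252723694, 0.7149999737739563, 0.7229999899864197, 0.8399999737739563, 0.8410000205039978]
```

View pics/t2.png

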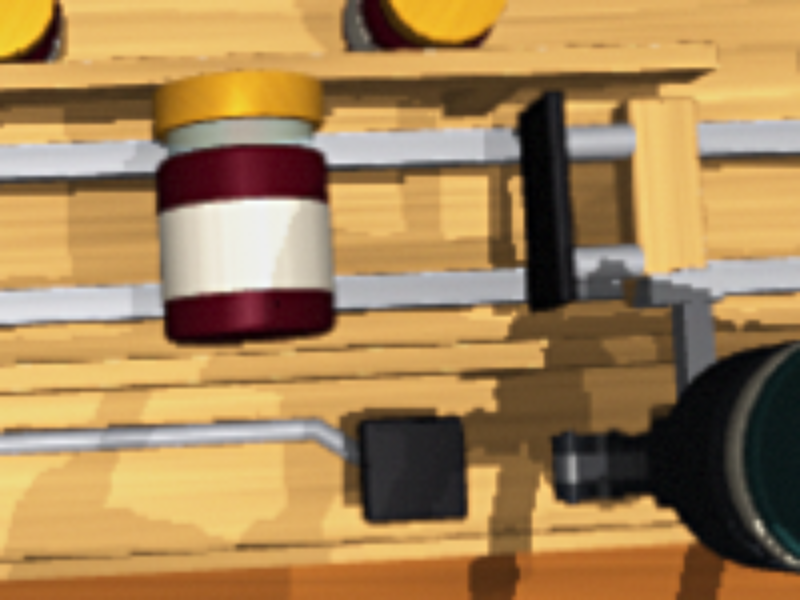

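Run:
```python
from h import *
import json
def jd(d,im):
    c["depth"]=d; out=[]
    for row in range(192,212,2):
        k=np.flatnonzero((d[row]>.5)&(d[row]<.73)); k=k[(k>300)&(k<437)]
        k=max(np.split(k,np.flatnonzero(np.diff(k)>2)+1),key=len)
        y=.1; o3=-c["R"].T@c["t"]; o=inv([o3],POSE)[0,1]
        for _ in range(3):
            z=.119+.027*y; h=o3[2]-z
            e=inv(ray(c,[(k[0]-.5,row),(k[-1]+.5,row)],z),POSE)[:,1]
            y=o+h*np.tan(np.mean(np.arctan((e-o)/h)))
        out.append((y,k[0],k[-1]))
    return np.median(out,0)
c=None; R=[]
for i in range(3):
    t=bot.read_state()["time"]; c=vision.read_camera("top"); R.append((t,jd(c["depth"],0),jar(c)))
f=np.load("c.npz"); print(4.9833,jd(f["d"],0))
for r in R: print(r)
print(bot.read_state()["time"])
```

```text
4.9833 [1.18769327e-01 3.50000000e+02 3.93000000e+02]
(5.0333, array([1.11140968e-01, 3.55000000e+02, 3.97000000e+02]), (np.float64(0.11042424238012219), [359, 190, 36, 22]))
(5.0833, array([1.03516855e-01, 3.59500000e+02, 4.02000000e+02]), (np.float64(0.10321950573598125), [363, 190, 37, 22]))
(5.1333, array([9.64817051e-02, 3.64000000e+02, 4.06000000e+02]), (np.float64(0.0943957317798758), [369, 190, 36, 22]))
5.1833
```

Run:
```python
from h import *
c=None
exec('''
def jd(c):
    d=c["depth"]; out=[]
    for row in range(192,212,2):
        k=np.flatnonzero((d[row]>.5)&(d[row]<.73)); k=k[(k>330)&(k<439)]
        k=max(np.split(k,np.flatnonzero(np.diff(k)>2)+1),key=len)
        y=.08; o3=-c["R"].T@c["t"]; o=inv([o3],POSE)[0,1]; z=.119+.027*y; h=o3[2]-z
        e=inv(ray(c,[(k[0]-.5,row),(k[-1]+.5,row)],z),POSE)[:,1]
        out.append((o+h*np.tan(np.mean(np.arctan((e-o)/h))),k[0],k[-1]))
    return np.mean(out,0)
''')
for i in range(3):
    t=bot.read_state()["time"]; c=vision.read_camera("top"); print(t,jd(c),jar(c))
print(bot.read_state()["time"])
```

```text
5.1833 [8.84186495e-02 3.69500000e+02 4.11000000e+02] (np.float64(0.08551843557658254), [375, 189, 35, 23])
5.2333 [8.01773535e-02 3.74600000e+02 4.16200000e+02] (np.float64(0.07906834933719045), [379, 189, 35, 23])
5.2833 [7.19985533e-02 3.79800000e+02 4.21200000e+02] (np.float64(0.07097509737578525), [384, 189, 35, 22])
5.3333
```

>>> play_rows(moves=[[[0, 0, 0, 0, 0.06, 0, 0], [0, 0, 0, 0, 0.12, 0, 0], [0, 0, 0, 0, 0.13, 0, 0], [0, 0, 0, 0, 0.13, 0, 0], [0, 0, 0, 0, 0.13, 0, 0]]])

```text
time: 5.75
tool_pos: [0.4577, -0.1443, 0.1087]
tcp_rot: [-3.14, -0.073, 0.001]
wrist_force: [1.3, 3.3, -2.1]
width: -0.003
grip_force: 1.4
```

>>> play_rows(moves=[[[0, 0, 0, 0, 0.13, 0, 0], [0, 0, 0, 0, 0.13, 0, 0], [0, 0, 0, 0, 0.13, 0, 0], [0, 0, 0, 0, 0.12, 0, 0], [0, 0, 0, 0, 0.11, 0, 0]]])

```text
time: 6.17
tool_pos: [0.4607, -0.2068, 0.109]
tcp_rot: [-3.14, -0.073, 0.001]
wrist_force: [-0.4, 2.4, -2.4]
width: 0.0
grip_force: 1.2
```

>>> play_rows(moves=[[[0, 0, 0, 0, 0.1, 0, 0], [0, 0, 0, 0, 0.09, 0, 0], [0, 0, 0, 0, 0.08, 0, 0], [0, 0, 0, 0, 0.07, 0, 0], [0, 0, 0, 0, 0.06, 0, 0]]])

```text
time: 6.58
tool_pos: [0.4629, -0.246, 0.1092]
tcp_rot: [-3.141, -0.073, 0.0]
wrist_force: [-0.1, 2.4, -1.7]
width: -0.002
grip_force: 1.3
```

>>> play_rows(moves=[[[0, 0, 0, 0, 0.05, 0, 0], [0, 0, 0, 0, 0.04, 0, 0], [0, 0, 0, 0, 0.03, 0, 0], [0, 0, 0, 0, 0.02, 0, 0], [0, 0, 0, 0, 0, 0, 0]]])

```text
time: 7.0
tool_pos: [0.4638, -0.2599, 0.1095]
tcp_rot: [3.14, 0.074, 0.001]
wrist_force: [-0.4, 0.4, -0.4]
width: -0.001
grip_force: 0.3
```

Run:
```python
from h import *
c=vision.read_camera("top"); s=vision.read_camera("side"); st=bot.read_state()
print(st["time"],inv([st["tool_pos"]],POSE),st["tool_pos"],st["wrist_force"])
cv2.imwrite("pics/e1.png",np.hstack([cv2.resize(c["image"][130:290,400:600,::-1],(400,320)),cv2.resize(s["image"][120:280,240:440,::-1],(400,320))]))
```

```text
7.1 [[-0.10472983 -0.21132858]] [ 0.46406342 -0.25994937  0.10980446] [-0.83480951  0.38704372 -0.21278941]
```

View pics/e1.png

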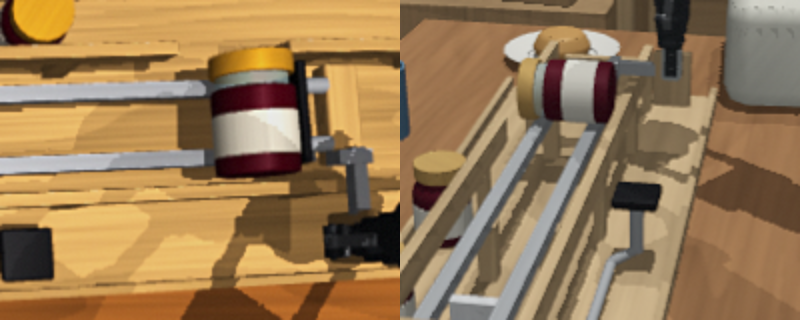

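>>> play_rows(moves=[[[0, 0, 0, 0, -0.1, 0, 0], [0, 0, 0, 0, -0.2, 0, 0], [0, 0, 0, 0, 0, -0.2, 0], [0, 0, 0, -0.1, 0, -0.35, 0], [0, 0, 0, -0.1, 0, -0.35, 0]]])

```text
time: 7.52
tool_pos: [0.4412, -0.2289, 0.1991]
tcp_rot: [-3.139, -0.076, 0.004]
wrist_force: [0.7, -0.3, -0.0]
width: -0.002
grip_force: 0.0
```

>>> play_rows(moves=[[[0, 0, 0, 0, 0, -0.2, 0], [0, 0, 0, 0, 0, 0, 0], [0, 0, 0, 0, 0, 0, 0], [0, 0, 0, 0, 0, 0, 0], [0, 0, 0, 0, 0, 0, 0]]])

```text
time: 7.93
tool_pos: [0.4414, -0.2296, 0.2177]
tcp_rot: [-3.139, -0.074, 0.003]
wrist_force: [-0.3, 0.7, -0.2]
width: -0.002
grip_force: 0.0
```

Run:
```python
from h import *
for _ in range(2):
    c=vision.read_camera("top"); d=c["depth"][200]; k=np.flatnonzero((d>.5)&(d<.745)); print(jar(c),k[k>470].tolist())
    o=inv(ray(c,[(506,200),(549,200)],.115),POSE); print(o)
st=bot.read_state(); print(st["time"],st["tool_pos"],st["wrist_force"])
cv2.imwrite("pics/e2.png",cv2.resize(c["image"][130:290,380:620,::-1],(720,480)))
```

```text
(np.float64(-0.1496699357646712), [515, 185, 34, 21]) [508, 509, 510, 511, 512, 513, 514, 515, 516, 517, 518, 519, 520, 521, 522, 523, 524, 526, 527, 528, 529, 530, 531, 532, 533, 534, 535, 536, 537, 538, 539, 540, 541, 542, 543, 544, 545, 546, 547, 548, 549, 550, 551, 552, 553, 554]
[[-0.01870244 -0.1050387 ]
 [-0.02133282 -0.18023075]]
(np.float64(-0.1496763043910747), [515, 185, 34, 21]) [509, 510, 511, 512, 513, 514, 515, 516, 517, 518, 519, 520, 521, 522, 523, 524, 525, 526, 527, 528, 529, 530, 531, 532, 533, 534, 535, 536, 537, 538, 539, 540, 541, 542, 543, 544, 545, 546, 547, 548, 549, 550, 551, 552, 553, 554]
[[-0.01870244 -0.1050387 ]
 [-0.02133282 -0.18023075]]
8.0333 [ 0.44134114 -0.22970578  0.21748939] [-0.8092233   0.31812467 -0.34305781]
```

View pics/e2.png

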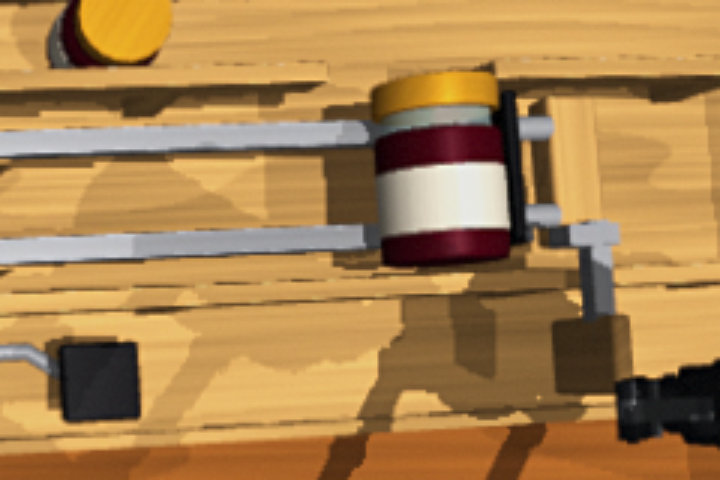

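The picture shows the jar at rest against the black buffer in the bay gap, at about rack y = -0.148 m. The pad is down and the gripper is clear.

```bash
python3 -c "
from workcell import bot
print(bot.finish_job())"
```

```text
the job is handed in; nothing more can be done
None
```

I handed the job in: the jar is at rest against the buffer, about 12 mm downhill of the bay's middle (limit 40 mm), with the pad fully pressed and the arm clear; the slide was running when the jar reached it, but I didn't measure the buffer's peak compression.

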